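Feel for the clear well and seat the new stain stick

ROBOT

A 6-joint arm with a two-finger parallel gripper is mounted at the origin on a cart in front of the work surface, level with it; the furniture and walls round the work are solid. World frame = base frame: x ahead of the robot, y to its left, z up, the work surface at z = 0. Lengths are in m, angles in rad, forces in N, time in s.
With the tool pointing down it reaches from about 0.35 to 0.775 m from the base axis. Payload 7.3 kg.
Tool frame: the origin (TCP) lies midway between the tips of the shut fingers; the grasp point (between the pads) lies 19 mm behind it; z points along the fingers, y is the direction in which the jaws open and shut (so a half turn about z gives the same grasp; the last joint's range is limited). The gripper opens to 92 mm and grips with 3 to 60 N. Pads are 19 mm wide; open, the fingers measure 130 mm over their backs; the gripper's body (75 mm by 190 mm) begins 47 mm behind the grasp point.
Start: joints at [-1.326, 0.342, 1.524, -0, 1.275, -0.146], TCP at [0.2, -0.485, 0.227] pointing down, gripper open.
Joint ranges: [-2.53, 2.53], [-0.77, 2.02], [0.04, 2.7], [-1, 4.14], [0.28, 2.66], [-3.11, 3.11]. Speed limits (rad/s): [2.57, 2.57, 3.14, 3.14, 3.14, 3.14].

INTERFACE

Orientations are given as [roll, pitch, yaw] about the fixed x, y, z axes, in that order (R = Rz(yaw) Ry(pitch) Rx(roll)).
In Python, from cell import status, eyes, job gives the robot as it stands.
- The arm moves only by the tool jog_arm, never from a script. Its argument "series" is a list of rows, each a list of 3 entries, a list of its own where there are three numbers: the gripper command: -1 is shut, 1 is fully open, values between are in proportion, then the shift along the tool's x, y, z in m, then the turn, a rotation vector about the tool's x, y, z in rad. In form: [[grip, [x, y, z], [ax, ay, az]], ...]. A call has 1 to 12 rows; each row is the pose to reach, as a shift and turn from the pose commanded when the call began, along the tool's axes at that moment; what a row does not reach only later rows make up. A row lasts 1/12 s, in which the tool goes at most 41.7 mm and 7.16 degrees, less where a joint would pass 70% of its speed; a pose out of reach is approached as far as the arm can. A call with a gripper value outside its range is refused whole. The fingers move at their own pace and stop on an object; "squeeze" is the grip in N (left out, the last holds). Time passes only in rows, so rows that repeat a pose let the fingers close. It gives the time, the measured TCP pose, the force and the opening at its end, in the units of the state.
- status.observe(): the state, without advancing time (a new reading comes with each control period).
- eyes.read_camera(name): name is "side" or "top"; returns a dict with "img" (384x512x3 uint8, red, green, blue), "range_z" (384x512 float32, m along the optical axis (not along the pixel's ray), 0 where there is no reading), "camera_matrix" (3x3 intrinsics, pixels), "T" (4x4, takes a point from camera to world coordinates). Camera axes: x right, y down, z forward; pixel columns grow to the right and rows downward; lengths in m; the calibration is good to about 2 mm. A picture is of the moment at which its call begins.
- job.hand_in(): hands the job in, once; it reports no verdict.
The state is a dict: "time": time; "qpos": joint angles; "qvel": joint speeds; "joint_efforts": joint torques, N m; "tool_pos": TCP position; "tool_rot": TCP orientation; "contact_force": force on the tool from outside, world axes, zero at the start; "torque": the same for the moment, N m; "opening": finger opening in m.
Only numpy, scipy, OpenCV 4.12 (cv2) and the standard library are available. Lean on these libraries where they do the work, as an engineer would, in place of code of your own. Each camera call takes 0.05 s, during which the arm holds its last target.

TASK

Put the new stain stick away, cap up, in the white four-well stand: three wells still have the stub of a used stick hidden under their black dust plates, one is clear, and only feel will tell. Feel down the wells with the stick, gently, never pressing on the stand with 25 N or more; push the stick fully home in the clear well and let go. Leave the balm tin and the thread spool where they are.

Things in the scene. Friction and masses are not known exactly. Their poses are not given: they have to be found in the camera images.
- stick: the new stain stick: an upright round stick with a green cap, 110 mm tall, 27 mm across (28 mm over the cap, which is fixed on and takes the top 35 mm); 60 g. Origin at the centre of its underside, z along it to the cap. Starts standing on the worktop. Grip it by the cap.
- stand: white plastic block, fixed to the worktop, 120 x 120 mm and 80 mm high with a green line round it and a grey foot (134 mm square); four round upright wells from its top, in a 2 x 2 pattern at 56 mm pitch. Origin at the centre of its underside, x and y along its sides.
- well0 (a point): centre of the mouth of a well, on the stand's top face (x -28, y +28 mm in the stand's frame). The well is 30 mm wide and has a 1.5 mm chamfer. Each of the four wells is closed by a black dust plate, 8 mm under the rim, that hides what is below. It goes down ahead of the stick against a steady drag of about 4 N and stays where it is pushed.
- well1 (a point): centre of the mouth of a well, on the stand's top face (x -28, y -28 mm in the stand's frame). The well is 30 mm wide and has a 1.5 mm chamfer. Dust plate as for well0. In the one clear well it meets a rubber cushion (about 3 N per mm, on top of the drag) when the stick's foot is 56 mm below the rim: home, the stick then standing 54 mm out of the well.
- well2 (a point): centre of the mouth of a well, on the stand's top face (x +28, y +28 mm in the stand's frame). The well is 30 mm wide and has a 1.5 mm chamfer. Dust plate as for well0. Over a leftover stub it meets the stub, on the same cushion (3 N per mm, gives 6 mm at most), when the stick's foot is only 30 to 38 mm below the rim. The stubs are out of reach and stay where they are.
- well3 (a point): centre of the mouth of a well, on the stand's top face (x +28, y -28 mm in the stand's frame). The well is 30 mm wide and has a 1.5 mm chamfer. Dust plate as for well0. Which of the four wells is clear differs from start to start.
- balm: round grey and white balm tin, 69 mm wide, 41 mm high; bystander. Origin under its centre
- spool: navy thread spool, 30 mm wide, 48 mm high, standing; bystander. Origin under its centre
Things that resemble listed ones, but are neither listed nor needed, are in the scene too. Of the things that look like the stick, the middle-sized one is meant.

How it is judged:
By the outcome, as a careful person would: the job done as asked, in the order asked, and still so for the second after the job is handed in, with the robot touching nothing.
It also fails if it takes over 58 s, if anything falls off the work surface, if the arm or the gripper's body presses on something with over 40 N, if the wrist force passes 120 N, or if a joint passes its speed limit or range.

## Working session

There is one attempt and no reset: what is moved stays moved. The work goes in short steps, Python scripts to look and compute and a tool call to move; the robot and the scene stay as the last step left them, time stands still between calls to the robot, and variables do not carry over. Pictures are saved under pics/ and viewed, and the job is handed in when it is done.

Besides the shell and the picture viewer there is one more tool, called after "Request:" by a JSON object that holds its "api" and its "payload", one argument or row to a line. jog_arm: Moves the arm, as the interface text tells. Its arguments: {"type":"object","properties":{"series":{"type":"array","items":{"type":"array"}},"squeeze":{"type":"number"}},"required":["series"]}

```bash
ls; mkdir -p pics
python3 - <<'E'
from cell import status, eyes
import cv2, numpy as np
print(status.observe())
for n in ("side","top"):
    d=eyes.read_camera(n)
    np.savez(f"{n}.npz",**d)
    cv2.imwrite(f"pics/{n}0.png",d["img"][:,:,::-1])
    print(n,d["camera_matrix"],d["T"])
E
```

```text
pics
{'time': 0.0, 'qpos': array([-1.32596512e+00,  3.42696381e-01,  1.52499391e+00, -1.97652212e-05,
        1.27538250e+00, -1.45975464e-01]), 'qvel': array([-0.00132683,  0.00019751, -0.00174276,  0.000729  ,  0.00080231,
       -0.00059446]), 'joint_efforts': array([-7.85190005e-04, -4.31247568e+01, -2.44218707e+01,  7.16704270e-02,
        5.58520365e-02, -1.41845526e-04]), 'tool_pos': array([ 0.19992123, -0.48502001,  0.22606669]), 'tool_rot': array([-3.14012550e+00, -1.96598823e-04,  3.90812298e-01]), 'contact_force': array([-0.53476925,  0.99487184, -1.00164969]), 'torque': array([ 0.02157018,  0.046241  , -0.00250913]), 'opening': 0.0917437873208525}
side [[406.9846658    0.         255.55347201]
 [  0.         406.9846658  193.02104227]
 [  0.           0.           1.        ]] [[ 0.61925721 -0.66142738  0.42312449  0.22194719]
 [-0.78513272 -0.5152078   0.34369686 -0.54068018]
 [-0.00933348 -0.54504564 -0.83835442  0.791119  ]
 [ 0.          0.          0.          1.        ]]
top [[399.18488203   0.         258.68014776]
 [  0.         399.18488203 187.50836245]
 [  0.           0.           1.        ]] [[-0.06320065 -0.97323213  0.22096356  0.36763626]
 [-0.99799955  0.06198784 -0.01242585 -0.23324136]
 [-0.00160382 -0.22130685 -0.9752029   0.92697659]
 [ 0.          0.          0.          1.        ]]
```

View pics/side0.png

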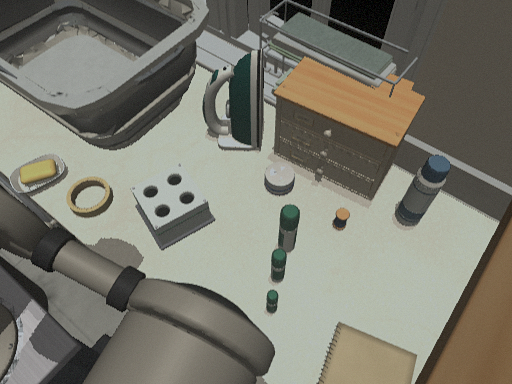

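View pics/top0.png

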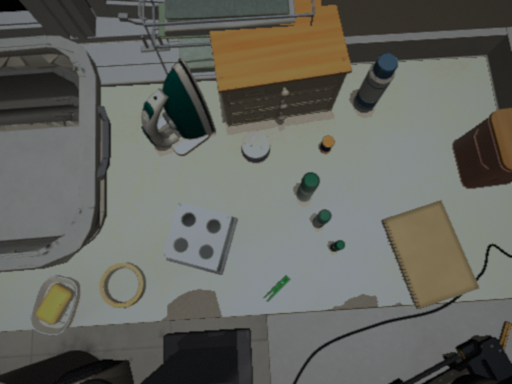

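The side view shows the white stand at about (172,203) and three green-capped sticks at (289,225), (278,263) and (272,300); the top view has them at (310,183), (323,217) and (339,245). Next I'll measure sizes and positions.

```bash
cat > h.py <<'E'
import numpy as np, cv2
def cloud(d):
    z=d["range_z"];K=d["camera_matrix"];T=d["T"]
    v,u=np.mgrid[:z.shape[0],:z.shape[1]]
    P=np.stack([(u-K[0,2])/K[0,0]*z,(v-K[1,2])/K[1,1]*z,z],-1)@T[:3,:3].T+T[:3,3]
    P[z==0]=np.nan
    return P
def cast(d,uv,h):
    K=d["camera_matrix"];T=d["T"]
    uv=np.atleast_2d(uv).astype(float)
    r=np.c_[(uv[:,0]-K[0,2])/K[0,0],(uv[:,1]-K[1,2])/K[1,1],np.ones(len(uv))]@T[:3,:3].T
    return T[:3,3]+r*((h-T[2,3])/r[:,2])[:,None]
E
python3 - <<'E'
from h import *
for n,boxes in (("top",[(295,165,325,205),(308,205,335,230),(328,235,350,255)]),("side",[(275,200,305,255),(266,243,292,285),(262,286,282,315)])):
    d=dict(np.load(n+".npz"));P=cloud(d)
    hsv=cv2.cvtColor(d["img"],cv2.COLOR_RGB2HSV)
    g=((hsv[...,0]>60)&(hsv[...,0]<95)&(hsv[...,1]>100)).astype(np.uint8)
    for b in boxes:
        m=np.zeros_like(g);m[b[1]:b[3],b[0]:b[2]]=1
        p=P[(m&g)>0]; top=np.nanpercentile(p[:,2],95)
        t=p[p[:,2]>top-.004]
        q=P[m>0]; q=q[q[:,2]>.01]
        print(n,b,"ztop",top,"caprange",np.nanpercentile(p[:,2],3),"topmid",(t.min(0)+t.max(0))/2,"ext",np.ptp(t,axis=0),"all",np.nanmin(q,0),np.nanmax(q,0))
    # stand
    z=P[...,2]
    w=((hsv[...,2]>120)&(abs(z-.08)<.006)).astype(np.uint8)
    reg=np.zeros_like(w)
    if n=="top": reg[195:280,155:245]=1
    else: reg[155:250,120:225]=1
    w&=reg
    c,_=cv2.findContours(w,cv2.RETR_EXTERNAL,cv2.CHAIN_APPROX_NONE)
    c=max(c,key=cv2.contourArea)[:,0]
    X=cast(d,c,.08)[:,:2].astype(np.float32)
    print("rect",cv2.minAreaRect(X*1000), "z",np.nanmedian(z[w>0]))
    # wells : dark blobs within hull
    hull=np.zeros_like(w);cv2.fillPoly(hull,[cv2.convexHull(c)],1)
    k=hull&(hsv[...,2]<120)
    N,l,s,ce=cv2.connectedComponentsWithStats(k.astype(np.uint8))
    for i in range(1,N):
        if s[i,4]>40: print("well",ce[i],s[i],cast(d,ce[i],.08)[0], np.nanmedian(z[l==i]))
E
```

```text
top (295, 165, 325, 205) ztop 0.14590225979347457 caprange 0.14080943512918692 topmid [ 0.55481993 -0.34812188  0.14464294] ext [0.02771079 0.02863404 0.00540609] all [ 0.53641904 -0.36699373  0.01253507] [ 0.57251675 -0.33076814  0.14734599]
top (308, 205, 335, 230) ztop 0.11109449040491853 caprange 0.10594678537430463 topmid [ 0.48517445 -0.37591768  0.10953835] ext [0.01914445 0.01992542 0.00487921] all [ 0.47247381 -0.38826595  0.01028234] [ 0.49941747 -0.36218811  0.11197796]
top (328, 235, 350, 255) ztop 0.08362307768519307 caprange 0.06373392482460292 topmid [ 0.42579347 -0.40522744  0.08229656] ext [0.01500719 0.01689352 0.00527104] all [ 0.41595679 -0.41596196  0.01208256] [ 0.4355182  -0.39627138  0.08493208]
rect ((464.79632568359375, -106.25953674316406), (119.74945831298828, 119.84336853027344), 71.68053436279297) z 0.07957468954183045
well [188.06818182 219.13068182] [181 212  15  15 176] [ 0.49995587 -0.08899539  0.08      ] 0.07178548219249115
well [213.12777778 225.84444444] [206 219  15  15 180] [ 0.48215959 -0.14192526  0.08      ] 0.07172708017896634
well [180.311
[... 826 characters left out ...]
ext [0.0131357  0.01415546 0.00377858] all [ 0.41682514 -0.41778019  0.01061795] [ 0.43736545 -0.3972551   0.08398847]
rect ((466.0199279785156, -107.41355895996094), (118.46373748779297, 119.72416687011719), 71.69818115234375) z 0.07881779526166488
well [174.01612903 179.04032258] [167 174  15  11 124] [ 0.50176532 -0.08962888  0.08      ] 0.0712216031614753
well [150.21374046 191.17557252] [143 186  15  12 131] [ 0.44876474 -0.07205794  0.08      ] 0.07120386326575234
well [186.43703704 197.41481481] [180 192  14  12 135] [ 0.48424784 -0.14280429  0.08      ] 0.07125306459239333
well [161.97931034 210.40689655] [155 204  15  13 145] [ 0.43084946 -0.12516936  0.08      ] 0.07121646444885144
```

The middle stick is 110 mm tall at about (0.487, -0.376). The stand centre is (0.4655, -0.1068), yawed about -18.3°. The tool's jaws are already perpendicular to the row of sticks, so I'll move above the stick.

Request:
{"api": "jog_arm", "payload": {
  "series": [
    [0.6, [0.03, 0.001, 0], [0, 0, 0]],
    [0.6, [0.065, 0.002, 0], [0, 0, 0]],
    [0.6, [0.1, 0.003, 0], [0, 0, 0]],
    [0.6, [0.135, 0.004, 0], [0, 0, 0]],
    [0.6, [0.17, 0.005, 0], [0, 0, 0]],
    [0.6, [0.205, 0.006, 0], [0, 0, 0]],
    [0.6, [0.24, 0.007, 0], [0, 0, 0]],
    [0.6, [0.275, 0.008, 0], [0, 0, 0]],
    [0.6, [0.307, 0.0085, 0], [0, 0, 0]],
    [0.6, [0.307, 0.0085, 0.03], [0, 0, 0]],
    [0.6, [0.307, 0.0085, 0.06], [0, 0, 0]],
    [0.6, [0.307, 0.0085, 0.06], [0, 0, 0]]
  ]
}}

```text
time: 1.1
tool_pos: [0.4851, -0.3733, 0.1603]
tool_rot: [-3.131, 0.005, 0.392]
contact_force: [-1.0, 0.3, -0.7]
opening: 0.073
```

Request:
{"api": "jog_arm", "payload": {
  "series": [
    [0.6, [0, 0, 0], [0, 0, 0]],
    [0.6, [0, 0, 0], [0, 0, 0]]
  ]
}}

```text
time: 1.27
tool_pos: [0.4873, -0.3771, 0.1681]
tool_rot: [3.14, -0.001, 0.39]
contact_force: [-1.1, -0.2, 1.2]
opening: 0.0735
```

```bash
cat > snap.py <<'E'
import sys
from cell import status, eyes
from h import *
def snap(tag,names=("side","top")):
    o={}
    for n in names:
        d=eyes.read_camera(n);np.savez(f"{n}_{tag}.npz",**d);o[n]=d
        cv2.imwrite(f"pics/{n}_{tag}.png",d["img"][:,:,::-1])
    return o
if __name__=="__main__":
    snap(sys.argv[1])
    s=status.observe(); print({k:np.round(s[k],4) for k in ("time","tool_pos","tool_rot","qpos","contact_force","opening")})
E
python3 snap.py a
```

```text
{'time': np.float64(1.3667), 'tool_pos': array([ 0.4876, -0.3774,  0.169 ]), 'tool_rot': array([ 3.1382e+00, -1.4000e-03,  3.9000e-01]), 'qpos': array([-0.783 ,  0.554 ,  1.3449, -0.    ,  1.239 ,  0.3978]), 'contact_force': array([ 0.365 , -0.0859, -0.0448]), 'opening': np.float64(0.0734)}
```

View pics/side_a.png

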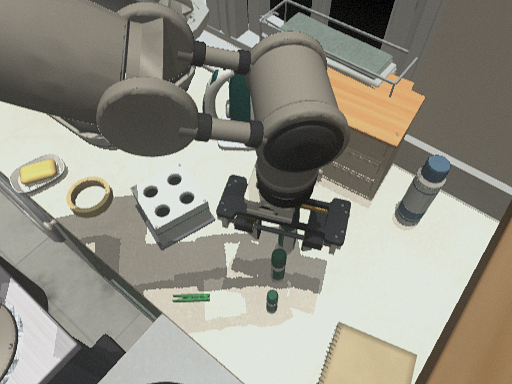

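The side view shows the open gripper over the middle stick (278,265), with clear space to the neighbouring sticks. I'll descend and grip.

Request:
{"api": "jog_arm", "payload": {
  "series": [
    [0.6, [0, 0, 0.02], [0, 0, 0]],
    [0.6, [0, 0, 0.04], [0, 0, 0]],
    [0.6, [0, 0, 0.06], [0, 0, 0]],
    [0.6, [0, 0, 0.078], [0, 0, 0]],
    [0.6, [0, 0, 0.091], [0, 0, 0]],
    [0.6, [0, 0, 0.091], [0, 0, 0]],
    [-1, [0, 0, 0.091], [0, 0, 0]],
    [-1, [0, 0, 0.091], [0, 0, 0]],
    [-1, [0, 0, 0.091], [0, 0, 0]],
    [-1, [0, 0, 0.091], [0, 0, 0]],
    [-1, [0, 0, 0.091], [0, 0, 0]],
    [-1, [0, 0, 0.091], [0, 0, 0]]
  ],
  "squeeze": 25
}}

```text
time: 2.37
tool_pos: [0.4873, -0.3765, 0.0763]
tool_rot: [3.141, -0.0, 0.391]
contact_force: [0.3, -0.5, -0.0]
opening: 0.0382
```

```bash
python3 snap.py b
```

```text
{'time': np.float64(2.4667), 'tool_pos': array([ 0.4872, -0.3764,  0.076 ]), 'tool_rot': array([ 3.1412e+00, -1.0000e-04,  3.9080e-01]), 'qpos': array([-7.8220e-01,  6.5040e-01,  1.4494e+00, -1.0000e-04,  1.0414e+00,
        3.9780e-01]), 'contact_force': array([0.0885, 0.6221, 0.1537]), 'opening': np.float64(0.0301)}
```

View pics/side_b.png

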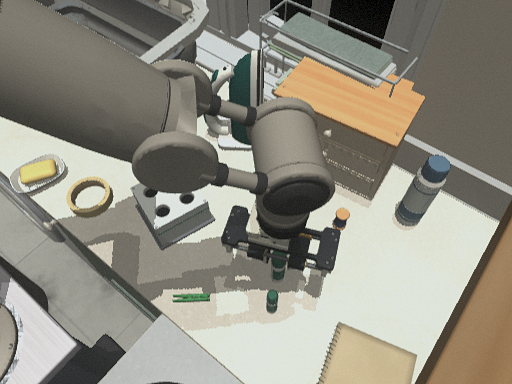

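The side view shows the fingers around the cap at (279,262). They're still closing (30 mm), so I'll finish the grip and lift.

Request:
{"api": "jog_arm", "payload": {
  "series": [
    [-1, [0, 0, 0], [0, 0, 0]],
    [-1, [0, 0, 0], [0, 0, 0]],
    [-1, [0, 0, 0], [0, 0, 0]],
    [-1, [0, 0, -0.02], [0, 0, 0]],
    [-1, [0, 0, -0.04], [0, 0, 0]],
    [-1, [0, 0, -0.06], [0, 0, 0]],
    [-1, [0, 0, -0.08], [0, 0, 0]],
    [-1, [0, 0, -0.1], [0, 0, 0]],
    [-1, [0, 0, -0.11], [0, 0, 0]],
    [-1, [0, 0, -0.115], [0, 0, 0]],
    [-1, [0, 0, -0.115], [0, 0, 0]],
    [-1, [0, 0, -0.115], [0, 0, 0]]
  ]
}}

```text
time: 3.47
tool_pos: [0.4868, -0.376, 0.1896]
tool_rot: [-3.14, 0.001, 0.391]
contact_force: [-0.4, 0.5, -0.7]
opening: 0.0267
```

```bash
python3 snap.py c
```

```text
{'time': np.float64(3.5667), 'tool_pos': array([ 0.4866, -0.3759,  0.1892]), 'tool_rot': array([-3.1392e+00,  1.0000e-03,  3.9080e-01]), 'qpos': array([-0.7823,  0.5378,  1.3152, -0.    ,  1.2912,  0.3978]), 'contact_force': array([ 0.3648,  0.7501, -1.0121]), 'opening': np.float64(0.0266)}
```

View pics/side_c.png

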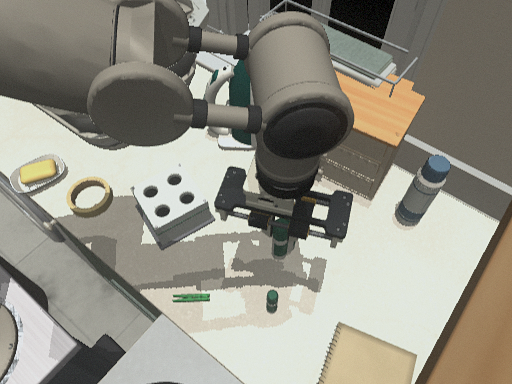

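View pics/top_c.png

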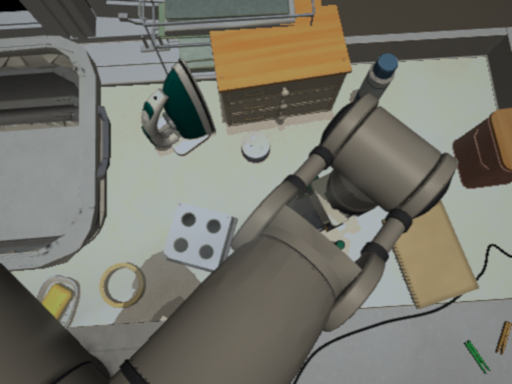

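The stick hangs straight below the gripper at (279,237) in the side view, held at 26.6 mm. The arm hides it in the top view. Moving above the first well, at world (0.483, -0.142).

Request:
{"api": "jog_arm", "payload": {
  "series": [
    [-1, [0.007, -0.018, 0], [0, 0, 0]],
    [-1, [0.015, -0.038, 0], [0, 0, 0]],
    [-1, [0.024, -0.06, 0], [0, 0, 0]],
    [-1, [0.033, -0.083, 0], [0, 0, 0]],
    [-1, [0.042, -0.106, 0], [0, 0, 0]],
    [-1, [0.051, -0.129, 0], [0, 0, 0]],
    [-1, [0.06, -0.152, 0], [0, 0, 0]],
    [-1, [0.069, -0.175, 0], [0, 0, 0]],
    [-1, [0.078, -0.198, 0], [0, 0, 0]],
    [-1, [0.086, -0.2174, 0], [0, 0, 0]],
    [-1, [0.086, -0.2174, 0.015], [0, 0, 0]],
    [-1, [0.086, -0.2174, 0.02], [0, 0, 0]]
  ]
}}

```text
time: 4.57
tool_pos: [0.4829, -0.141, 0.1688]
tool_rot: [-3.139, 0.002, 0.393]
contact_force: [-1.3, -0.9, -0.8]
opening: 0.0265
```

Request:
{"api": "jog_arm", "payload": {
  "series": [
    [-1, [0, 0, 0], [0, 0, 0]],
    [-1, [0, 0, 0], [0, 0, 0]],
    [-1, [0, 0, 0], [0, 0, 0]]
  ]
}}

```text
time: 4.82
tool_pos: [0.4839, -0.1433, 0.1708]
tool_rot: [3.141, 0.0, 0.39]
contact_force: [-0.4, 0.5, -0.4]
opening: 0.0265
```

```bash
python3 snap.py d; python3 -c "
import cv2
i=cv2.imread('pics/side_d.png')[130:270,100:260]
cv2.imwrite('pics/side_d_z.png',cv2.resize(i,None,fx=4,fy=4,interpolation=cv2.INTER_NEAREST))"
```

```text
{'time': np.float64(4.9167), 'tool_pos': array([ 0.484 , -0.1433,  0.171 ]), 'tool_rot': array([ 3.141e+00, -4.000e-04,  3.898e-01]), 'qpos': array([-4.3960e-01,  3.5860e-01,  1.6646e+00, -1.0000e-04,  1.1176e+00,
        7.4140e-01]), 'contact_force': array([ 0.3351,  0.7708, -0.9311]), 'opening': np.float64(0.0265)}
```

View pics/side_d_z.png

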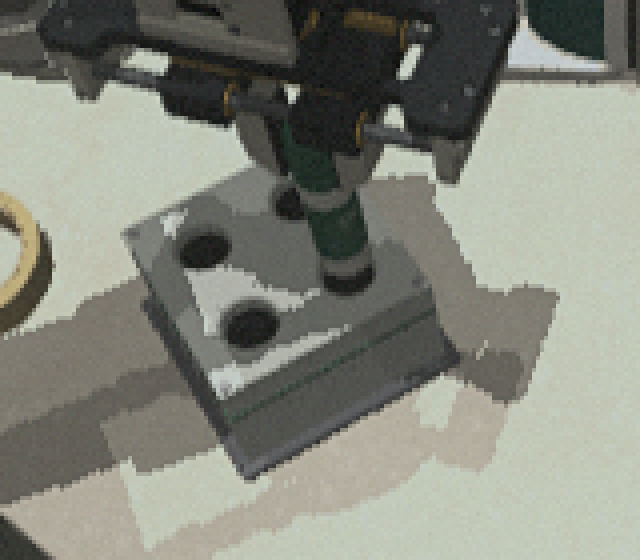

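View pics/top_d.png

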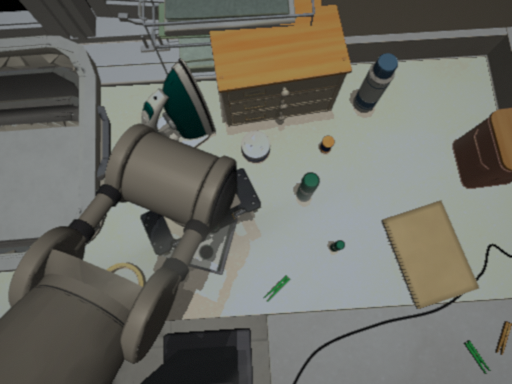

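The side view shows the stick's foot just above the front-right well, at crop (348,275), which is image (187,199). I'll measure the stick axis against the well in that same camera.

```bash
cat > ax.py <<'E'
import sys
from h import *
from scipy.optimize import least_squares
def axis(d,c0,zlo,zhi):
    P=cloud(d);q=P.reshape(-1,3)
    m=(np.hypot(q[:,0]-c0[0],q[:,1]-c0[1])<.02)&(q[:,2]>zlo)&(q[:,2]<zhi)
    q=q[m]
    f=lambda p:np.hypot(q[:,0]-p[0]-p[2]*(q[:,2]-.1),q[:,1]-p[1]-p[3]*(q[:,2]-.1))-.0135
    r=least_squares(f,[*c0,0,0],loss='soft_l1',f_scale=.001)
    g=lambda p:f([*p,0,0]); r0=least_squares(g,c0,loss='soft_l1',f_scale=.001)
    print(len(q),"axis@z=.1 + slope",r.x.round(4),"vertical fit",r0.x.round(4),"rms",np.sqrt(np.mean(r0.fun**2)).round(5))
if __name__=="__main__":
    d=dict(np.load(sys.argv[1]));axis(d,[float(sys.argv[2]),float(sys.argv[3])],float(sys.argv[4]),float(sys.argv[5]))
    print("min z near",)
E
python3 ax.py side_d.npz .484 -.143 .1 .135
python3 ax.py side_c.npz .487 -.376 .12 .16
python3 ax.py side.npz .487 -.376 .01 .07
```

```text
131 axis@z=.1 + slope [ 0.4847 -0.1435 -0.0053 -0.0063] vertical fit [ 0.4846 -0.1436] rms 0.00065
min z near
145 axis@z=.1 + slope [ 0.4874 -0.376   0.003  -0.0047] vertical fit [ 0.4876 -0.3762] rms 0.00046
min z near
161 axis@z=.1 + slope [ 0.4882 -0.3766  0.0046  0.0024] vertical fit [ 0.488  -0.3767] rms 0.00041
min z near
```

Aligned to within 1 mm. I'll correct 1 mm in y and enter slowly.

Request:
{"api": "jog_arm", "payload": {
  "series": [
    [-1, [0, -0.001, 0.004], [0, 0, 0]],
    [-1, [0, -0.001, 0.008], [0, 0, 0]],
    [-1, [0, -0.001, 0.011], [0, 0, 0]],
    [-1, [0, -0.001, 0.013], [0, 0, 0]],
    [-1, [0, -0.001, 0.015], [0, 0, 0]],
    [-1, [0, -0.001, 0.017], [0, 0, 0]],
    [-1, [0, -0.001, 0.019], [0, 0, 0]],
    [-1, [0, -0.001, 0.019], [0, 0, 0]]
  ]
}}

```text
time: 5.58
tool_pos: [0.4832, -0.1416, 0.1513]
tool_rot: [-3.141, 0.0, 0.391]
contact_force: [-0.2, 0.6, -1.1]
opening: 0.0264
```

Request:
{"api": "jog_arm", "payload": {
  "series": [
    [-1, [0, 0, 0.002], [0, 0, 0]],
    [-1, [0, 0, 0.004], [0, 0, 0]],
    [-1, [0, 0, 0.006], [0, 0, 0]],
    [-1, [0, 0, 0.008], [0, 0, 0]],
    [-1, [0, 0, 0.01], [0, 0, 0]],
    [-1, [0, 0, 0.012], [0, 0, 0]],
    [-1, [0, 0, 0.012], [0, 0, 0]]
  ]
}}

```text
time: 6.17
tool_pos: [0.4835, -0.1417, 0.1394]
tool_rot: [3.141, -0.0, 0.391]
contact_force: [-0.0, -0.9, -0.8]
opening: 0.0265
```

Request:
{"api": "jog_arm", "payload": {
  "series": [
    [-1, [0, 0, 0.002], [0, 0, 0]],
    [-1, [0, 0, 0.004], [0, 0, 0]],
    [-1, [0, 0, 0.006], [0, 0, 0]],
    [-1, [0, 0, 0.008], [0, 0, 0]],
    [-1, [0, 0, 0.009], [0, 0, 0]],
    [-1, [0, 0, 0.009], [0, 0, 0]]
  ]
}}

```text
time: 6.67
tool_pos: [0.4833, -0.1417, 0.1303]
tool_rot: [-3.141, 0.0, 0.391]
contact_force: [0.9, 0.8, 0.6]
opening: 0.0265
```

There's no sign of the 4 N drag. I'll look before going further.

```bash
python3 snap.py e; python3 -c "
import cv2
i=cv2.imread('pics/side_e.png')[130:270,100:260]
cv2.imwrite('pics/side_e_z.png',cv2.resize(i,None,fx=4,fy=4,interpolation=cv2.INTER_NEAREST))"; python3 ax.py side_e.npz .484 -.143 .085 .1
```

```text
{'time': np.float64(6.7667), 'tool_pos': array([ 0.4832, -0.1416,  0.1304]), 'tool_rot': array([-3.1412e+00,  5.0000e-04,  3.9080e-01]), 'qpos': array([-4.3730e-01,  4.0580e-01,  1.7201e+00, -1.0000e-04,  1.0164e+00,
        7.4280e-01]), 'contact_force': array([ 0.3771,  0.2959, -0.8293]), 'opening': np.float64(0.0264)}
57 axis@z=.1 + slope [ 0.4844 -0.1422  0.0126 -0.0028] vertical fit [ 0.4843 -0.1422] rms 0.00063
min z near
```

View pics/side_e_z.png

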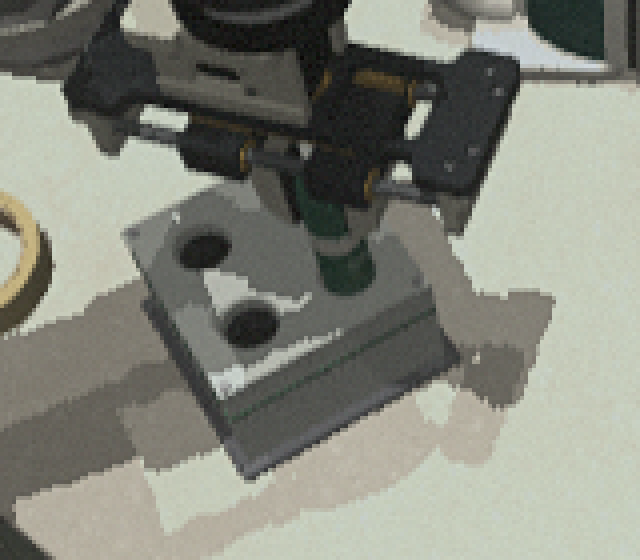

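The stick is in the well (crop (347,280)); the drag only shows while moving. I'll feel on in small steps and read the force during motion.

Request:
{"api": "jog_arm", "payload": {
  "series": [
    [-1, [0, 0, 0.0015], [0, 0, 0]],
    [-1, [0, 0, 0.003], [0, 0, 0]]
  ]
}}

```text
time: 6.93
tool_pos: [0.4834, -0.1416, 0.1277]
tool_rot: [-3.142, 0.0, 0.391]
contact_force: [-1.1, 0.1, 3.0]
opening: 0.0264
```

Request:
{"api": "jog_arm", "payload": {
  "series": [
    [-1, [0, 0, 0.0015], [0, 0, 0]]
  ]
}}

```text
time: 7.02
tool_pos: [0.4834, -0.1416, 0.1262]
tool_rot: [3.142, 0.0, 0.391]
contact_force: [-0.2, 0.2, 2.7]
opening: 0.0267
```

Request:
{"api": "jog_arm", "payload": {
  "series": [
    [-1, [0, 0, 0.0015], [0, 0, 0]]
  ]
}}

```text
time: 7.1
tool_pos: [0.4834, -0.1416, 0.1246]
tool_rot: [-3.142, 0.0, 0.391]
contact_force: [-1.2, 0.1, 3.7]
opening: 0.0265
```

Request:
{"api": "jog_arm", "payload": {
  "series": [
    [-1, [0, 0, 0.0015], [0, 0, 0]]
  ]
}}

```text
time: 7.18
tool_pos: [0.4834, -0.1416, 0.1231]
tool_rot: [3.142, 0.0, 0.391]
contact_force: [-0.6, 0.1, 3.8]
opening: 0.0264
```

Request:
{"api": "jog_arm", "payload": {
  "series": [
    [-1, [0, 0, 0.0015], [0, 0, 0]]
  ]
}}

```text
time: 7.27
tool_pos: [0.4834, -0.1416, 0.1216]
tool_rot: [-3.142, 0.0, 0.391]
contact_force: [-1.4, -0.3, 3.9]
opening: 0.0266
```

Request:
{"api": "jog_arm", "payload": {
  "series": [
    [-1, [0, 0, 0.001], [0, 0, 0]]
  ]
}}

```text
time: 7.35
tool_pos: [0.4833, -0.1416, 0.1205]
tool_rot: [-3.142, 0.0, 0.391]
contact_force: [-0.9, 0.8, 3.1]
opening: 0.0262
```

Request:
{"api": "jog_arm", "payload": {
  "series": [
    [-1, [0, 0, 0.0015], [0, 0, 0]]
  ]
}}

```text
time: 7.43
tool_pos: [0.4834, -0.1416, 0.1191]
tool_rot: [-3.142, 0.0, 0.391]
contact_force: [-1.3, 0.3, 4.0]
opening: 0.0265
```

Request:
{"api": "jog_arm", "payload": {
  "series": [
    [-1, [0, 0, 0.0015], [0, 0, 0]]
  ]
}}

```text
time: 7.52
tool_pos: [0.4834, -0.1416, 0.1176]
tool_rot: [-3.142, 0.0, 0.391]
contact_force: [-0.6, 1.1, 3.3]
opening: 0.026
```

Request:
{"api": "jog_arm", "payload": {
  "series": [
    [-1, [0, 0, 0.0015], [0, 0, 0]]
  ]
}}

```text
time: 7.6
tool_pos: [0.4834, -0.1416, 0.116]
tool_rot: [-3.142, 0.0, 0.391]
contact_force: [-1.2, -0.0, 3.4]
opening: 0.0266
```

Request:
{"api": "jog_arm", "payload": {
  "series": [
    [-1, [0, 0, 0.0015], [0, 0, 0]]
  ]
}}

```text
time: 7.68
tool_pos: [0.4834, -0.1416, 0.1145]
tool_rot: [-3.142, 0.0, 0.391]
contact_force: [-1.0, -0.1, 2.8]
opening: 0.0264
```

Request:
{"api": "jog_arm", "payload": {
  "series": [
    [-1, [0, 0, 0.0015], [0, 0, 0]]
  ]
}}

```text
time: 7.77
tool_pos: [0.4834, -0.1416, 0.113]
tool_rot: [3.142, 0.0, 0.391]
contact_force: [-1.0, 0.3, 2.8]
opening: 0.0262
```

Request:
{"api": "jog_arm", "payload": {
  "series": [
    [-1, [0, 0, 0.0015], [0, 0, 0]]
  ]
}}

```text
time: 7.85
tool_pos: [0.4834, -0.1416, 0.1115]
tool_rot: [-3.142, 0.0, 0.391]
contact_force: [-1.2, 0.7, 4.7]
opening: 0.0267
```

Request:
{"api": "jog_arm", "payload": {
  "series": [
    [-1, [0, 0, 0.0015], [0, 0, 0]]
  ]
}}

```text
time: 7.93
tool_pos: [0.4834, -0.1416, 0.1101]
tool_rot: [-3.142, 0.0, 0.391]
contact_force: [-0.4, 0.8, 3.1]
opening: 0.0268
```

Past 44 mm with drag only, so this well appears to be the clear one. Continuing towards the cushion.

Request:
{"api": "jog_arm", "payload": {
  "series": [
    [-1, [0, 0, 0.0015], [0, 0, 0]],
    [-1, [0, 0, 0.003], [0, 0, 0]]
  ]
}}

```text
time: 8.1
tool_pos: [0.4834, -0.1416, 0.107]
tool_rot: [3.142, 0.0, 0.391]
contact_force: [-0.5, 0.2, 2.8]
opening: 0.0265
```

Request:
{"api": "jog_arm", "payload": {
  "series": [
    [-1, [0, 0, 0.0015], [0, 0, 0]],
    [-1, [0, 0, 0.003], [0, 0, 0]]
  ]
}}

```text
time: 8.27
tool_pos: [0.4834, -0.1416, 0.1041]
tool_rot: [3.142, 0.0, 0.391]
contact_force: [-1.2, 0.6, 4.0]
opening: 0.0268
```

Request:
{"api": "jog_arm", "payload": {
  "series": [
    [-1, [0, 0, 0.001], [0, 0, 0]],
    [-1, [0, 0, 0.002], [0, 0, 0]]
  ]
}}

```text
time: 8.43
tool_pos: [0.4834, -0.1416, 0.1021]
tool_rot: [-3.142, 0.0, 0.391]
contact_force: [-0.5, 0.6, 3.2]
opening: 0.0265
```

Request:
{"api": "jog_arm", "payload": {
  "series": [
    [-1, [0, 0, 0.001], [0, 0, 0]]
  ]
}}

```text
time: 8.52
tool_pos: [0.4834, -0.1416, 0.1011]
tool_rot: [-3.142, 0.0, 0.391]
contact_force: [-1.2, 1.5, 3.7]
opening: 0.0266
```

Request:
{"api": "jog_arm", "payload": {
  "series": [
    [-1, [0, 0, 0.001], [0, 0, 0]]
  ]
}}

```text
time: 8.6
tool_pos: [0.4834, -0.1416, 0.1001]
tool_rot: [3.142, 0.0, 0.391]
contact_force: [-0.9, 0.5, 4.3]
opening: 0.0265
```

Request:
{"api": "jog_arm", "payload": {
  "series": [
    [-1, [0, 0, 0.001], [0, 0, 0]]
  ]
}}

```text
time: 8.68
tool_pos: [0.4834, -0.1416, 0.0992]
tool_rot: [3.142, -0.0, 0.391]
contact_force: [-0.9, 1.3, 5.2]
opening: 0.0266
```

Request:
{"api": "jog_arm", "payload": {
  "series": [
    [-1, [0, 0, 0.001], [0, 0, 0]]
  ]
}}

```text
time: 8.77
tool_pos: [0.4835, -0.1417, 0.0984]
tool_rot: [3.141, -0.0, 0.391]
contact_force: [-1.8, 2.8, 7.6]
opening: 0.0265
```

Request:
{"api": "jog_arm", "payload": {
  "series": [
    [-1, [0, 0, 0.001], [0, 0, 0]]
  ]
}}

```text
time: 8.85
tool_pos: [0.4836, -0.1417, 0.0976]
tool_rot: [3.141, -0.0, 0.391]
contact_force: [-2.5, 1.0, 10.5]
opening: 0.0267
```

Cushion met at 56 mm depth (z about 0.0995), pressed about 2 mm at 10 N. It's home, so I'll release.

Request:
{"api": "jog_arm", "payload": {
  "series": [
    [-0.3, [0, 0, 0], [0, 0, 0]],
    [-0.2, [0, 0, 0], [0, 0, 0]],
    [0, [0, 0, 0], [0, 0, 0]],
    [0.1, [0, 0, 0], [0, 0, 0]],
    [0.1, [0, 0, 0], [0, 0, 0]],
    [0.1, [0, 0, 0], [0, 0, 0]]
  ]
}}

```text
time: 9.35
tool_pos: [0.4834, -0.1417, 0.0971]
tool_rot: [3.142, 0.0, 0.391]
contact_force: [0.1, 0.1, 0.5]
opening: 0.0499
```

Request:
{"api": "jog_arm", "payload": {
  "series": [
    [0.2, [0, 0, -0.01], [0, 0, 0]],
    [0.2, [0, 0, -0.03], [0, 0, 0]],
    [0.2, [0, 0, -0.05], [0, 0, 0]],
    [0.2, [0, 0, -0.08], [0, 0, 0]],
    [0.2, [0, 0, -0.11], [0, 0, 0]],
    [0.2, [-0.02, 0.02, -0.13], [0, 0, 0]],
    [0.2, [-0.05, 0.05, -0.13], [0, 0, 0]],
    [0.2, [-0.08, 0.08, -0.13], [0, 0, 0]],
    [0.2, [-0.1, 0.11, -0.13], [0, 0, 0]],
    [0.2, [-0.1, 0.14, -0.13], [0, 0, 0]],
    [0.2, [-0.1, 0.15, -0.13], [0, 0, 0]],
    [0.2, [-0.1, 0.15, -0.13], [0, 0, 0]]
  ]
}}

```text
time: 10.35
tool_pos: [0.4483, -0.3206, 0.2274]
tool_rot: [3.141, -0.0, 0.388]
contact_force: [-0.8, 1.1, -0.4]
opening: 0.0551
```

```bash
python3 snap.py f; python3 -c "
import cv2
i=cv2.imread('pics/side_f.png')[130:270,100:260]
cv2.imwrite('pics/side_f_z.png',cv2.resize(i,None,fx=4,fy=4,interpolation=cv2.INTER_NEAREST))"; python3 ax.py side_f.npz .484 -.143 .085 .13
python3 -c "
from h import *
for n in ('side_f','top_f'):
    P=cloud(dict(np.load(n+'.npz'))).reshape(-1,3)
    m=np.hypot(P[:,0]-.484,P[:,1]+.142)<.012
    print(n,np.percentile(P[m][:,2],[5,50,90,99]))
for n in ('side','side_f'):
    P=cloud(dict(np.load(n+'.npz'))).reshape(-1,3)
    m=(abs(P[:,0]-.4654)<.05)&(abs(P[:,1]+.1071)<.05)&(P[:,2]>.075)&(P[:,2]<.083)
    print(n,'stand top',np.median(P[m][:,2]))"
```

```text
{'time': np.float64(10.45), 'tool_pos': array([ 0.448 , -0.3177,  0.2272]), 'tool_rot': array([-3.1406e+00,  1.0000e-04,  3.9080e-01]), 'qpos': array([-7.5660e-01,  3.8660e-01,  1.4553e+00,  3.0000e-04,  1.3007e+00,
        4.2340e-01]), 'contact_force': array([-0.8119, -0.2512,  0.2264]), 'opening': np.float64(0.0551)}
40 axis@z=.1 + slope [ 0.4839 -0.142  -0.0066 -0.0163] vertical fit [ 0.4838 -0.1421] rms 0.00064
min z nearTraceback (most recent call last):
  File "<string>", line 6, in <module>
    print(n,np.percentile(P[m][:,2],[5,50,90,99]))
            ~~~~~~~~~~~~~^^^^^^^^^^^^^^^^^^^^^^^^
    return _quantile_unchecked(
        a, q, axis, out, overwrite_input, method, keepdims, weights)
    return _ureduce(a,
                    func=_quantile_ureduce_func,
    ...<5 lines>...
                    overwrite_input=overwrite_input,
                    method=method)
    r = func(a, **kwargs)
    result = _quantile(arr,
                       quantiles=q,
    ...<2 lines>...
                       out=out,
                       weights=wgt)
    slices_having_nans = np.isnan(arr[-1, ...])
                                  ~~~^^^^^^^^^
IndexError: index -1 is out of bounds for axis 0 with size 0
```

View pics/side_f.png

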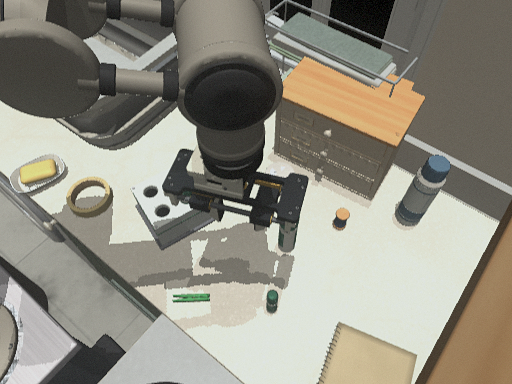

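View pics/side_f_z.png

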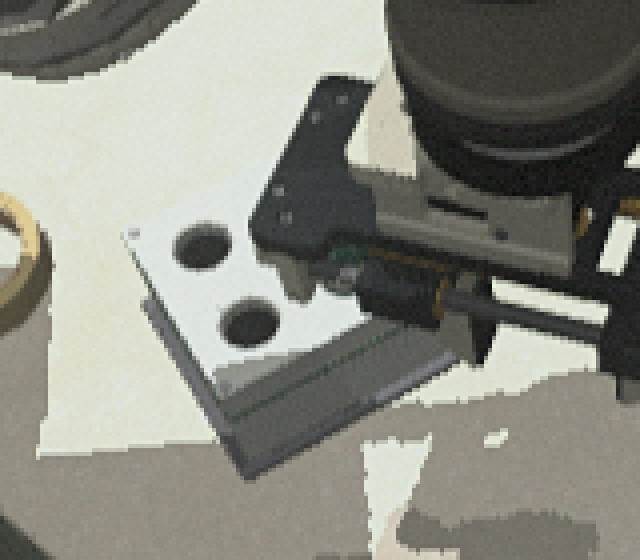

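The gripper at (235,190) hides the stick, so I'll retreat further towards the start pose.

Request:
{"api": "jog_arm", "payload": {
  "series": [
    [0.2, [-0.025, 0.005, 0], [0, 0, 0]],
    [0.2, [-0.05, 0.01, 0], [0, 0, 0]],
    [0.2, [-0.08, 0.017, 0], [0, 0, 0]],
    [0.2, [-0.11, 0.024, 0], [0, 0, 0]],
    [0.2, [-0.14, 0.03, 0], [0, 0, 0]],
    [0.2, [-0.17, 0.036, 0], [0, 0, 0]],
    [0.2, [-0.2, 0.043, 0], [0, 0, 0]],
    [0.2, [-0.225, 0.048, 0], [0, 0, 0]],
    [0.2, [-0.225, 0.048, 0], [0, 0, 0]],
    [0.2, [-0.225, 0.048, 0], [0, 0, 0]]
  ]
}}

```text
time: 11.28
tool_pos: [0.2582, -0.4476, 0.2275]
tool_rot: [-3.141, -0.0, 0.39]
contact_force: [0.9, 0.6, 0.3]
opening: 0.0551
```

```bash
python3 snap.py g; python3 ax.py side_g.npz .484 -.143 .085 .13
python3 -c "
from h import *
for n in ('side_g','top_g'):
    d=dict(np.load(n+'.npz'));P=cloud(d).reshape(-1,3)
    m=np.hypot(P[:,0]-.484,P[:,1]+.142)<.012
    print(n,m.sum(),m.sum() and np.percentile(P[m][:,2],[5,50,90,99]))
    m=(abs(P[:,0]-.4654)<.05)&(abs(P[:,1]+.1071)<.05)&(P[:,2]>.075)&(P[:,2]<.083)
    print(n,'stand top',np.median(P[m][:,2]))"
```

```text
{'time': np.float64(11.3833), 'tool_pos': array([ 0.2594, -0.4472,  0.2275]), 'tool_rot': array([-3.1414e+00, -5.0000e-04,  3.9220e-01]), 'qpos': array([-1.1939e+00,  3.2670e-01,  1.5445e+00,  6.0000e-04,  1.2705e+00,
       -1.5400e-02]), 'contact_force': array([ 0.2468,  0.6509, -0.4201]), 'opening': np.float64(0.0549)}
0 axis@z=.1 + slope [ 0.484 -0.143  0.     0.   ] vertical fit [ 0.484 -0.143] rms nan
min z near
side_g 0 0
side_g stand top 0.07884055934136625
top_g 107 [0.12779964 0.13071545 0.13279972 0.13405222]
top_g stand top 0.07944914961375943
  return _methods._mean(a, axis=axis, dtype=dtype,
  ret = ret.dtype.type(ret / rcount)
```

View pics/side_g.png

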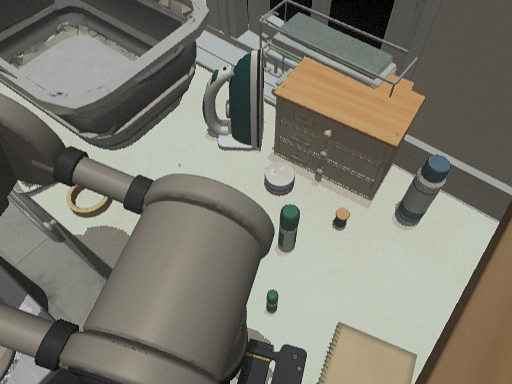

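View pics/top_g.png

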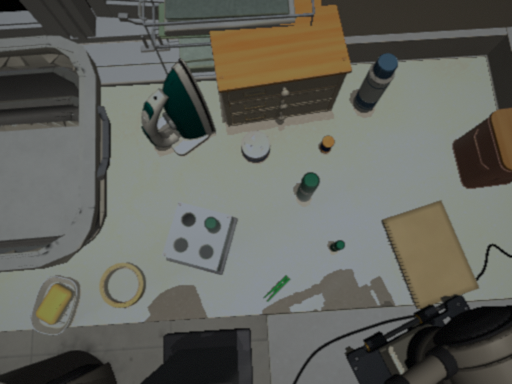

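The top view shows the stick capped in its well at (211,224), with its top about 52 mm above the stand. Balm (256,148), spool (327,143) and the other sticks haven't moved, and the gripper is clear. Handing in.

```bash
python3 -c "
from cell import job
print(job.hand_in())"
```

```text
the job is handed in; nothing more can be done
None
```

The new stain stick is home, cap up, in the stand's clear well, and I handed the job in at about 11.4 s of robot time. The first well I tried, the one at about (0.483, -0.142), turned out to be the clear one.

- **Feel:** the plate drag stayed at about 3–4 N, with nothing met at 30–38 mm. The cushion began at about 56 mm. I pressed about 2 mm into it, and the highest reading was about 10.5 N, well under 25 N.
- **Release:** I then let go and drew the arm back clear.
- **Final pictures:** in the top view the cap is in the well, its top about 52 mm above the stand. That is slightly less than the nominal 54 mm, which fits a slightly compressed cushion plus a couple of millimetres of depth error. In the pictures the balm tin, thread spool and other sticks look unmoved.
- **Check that failed:** the arm hid the stand in the last side view, so the stick's final uprightness was not measured from that camera. The previous side picture, with the stick partly hidden by the gripper, gave an axis close to vertical.

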